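Press a hinge pin home with bench locking pliers, then release them

ROBOT

A 6-joint arm with a two-finger parallel gripper is mounted at the origin on the work surface. World frame = base frame: x ahead of the robot, y to its left, z up, the work surface at z = 0. Lengths are in m, angles in rad, forces in N, time in s.
With the tool pointing down it reaches from about 0.3 to 1 m from the base axis. Payload 5.1 kg.
Tool frame: the origin (TCP) lies where the fingers leave the gripper's body, on its centre line; the fingertips stand env.tips_ahead ahead of it and the grasp point (between the pads) lies 59 mm ahead of it (env.tips_ahead is the distance from the TCP to the fingertips, in m); z points along the fingers, y is the line along which they close (so a half turn about z gives the same grasp; the last joint's range is limited). The gripper opens to 95 mm and grips with 3 to 60 N. Pads are 20 mm wide; open, the fingers measure 119 mm over their backs; the gripper's body (75 mm by 180 mm) begins 59 mm behind the grasp point.
Start: joints at [-1.303, 0.124, 1.65, -0, 1.367, -0.083], TCP at [0.223, -0.61, 0.292] pointing down, gripper open.
Joint ranges: [-2.61, 2.61], [-1.02, 2.33], [0.03, 2.71], [-1.35, 4.49], [0.32, 2.68], [-2.91, 2.91]. Speed limits (rad/s): [2.57, 2.57, 3.14, 3.14, 3.14, 3.14].

INTERFACE

Orientations are given as a 3x3 rotation matrix whose columns are the frame's x, y, z axes.
In Python, from rig import env, viewer gives the robot as it stands.
- The arm moves only by the tool drive_tool, never from a script. Its argument "plan" is text: rows parted by semicolons, each of 6 numbers parted by spaces: the shift along the tool's x, y, z in cm, then the turn, a rotation vector about the tool's x, y, z in degrees. In form: dx dy dz ax ay az; .... A call has 1 to 10 rows; each row shifts and turns the commanded pose from where the row before left it, along the tool's axes as they then stand; what a row does not reach is not made up. A row lasts 1/10 s, in which the tool goes at most 50 mm and 8.59 degrees, less where a joint would pass 70% of its speed; a pose out of reach is approached as far as the arm can. A call with a gripper value outside its range is refused whole. "grip" is the opening in per cent of the stroke, from 0 (shut) to 100 (fully open), set as the call begins (left out, the last holds). The fingers move at their own pace and stop on an object; "grip_force" is the grip in N (left out, the last holds). Time passes only in rows, so rows that do not move let the fingers close. It gives the time, the measured TCP pose, the force, the opening and the grip force at its end, in the units of the state.
- env.sense(): the state, without advancing time (a new reading comes with each control period).
- viewer.grab_frame(name): name is "scene" or "top"; returns a dict with "img" (400x640x3 uint8, red, green, blue), "range_z" (400x640 float32, m along the optical axis (not along the pixel's ray), 0 where there is no reading), "fx", "fy", "cx", "cy" (pixels), "rvec" (rotation vector, rad) and "tvec" (3), from world to camera coordinates, as OpenCV has them. Camera axes: x right, y down, z forward; pixel columns grow to the right and rows downward; lengths in m; the calibration is good to about 2 mm. A picture is of the moment at which its call begins.
- env.job_done(): hands the job in; it is judged then, once.
The state is a dict: "t": time; "joints": joint angles; "qvel": joint speeds; "joint_efforts": joint torques, N m; "ee_pos": TCP position; "orientation": TCP orientation; "ft_force": force on the tool from outside, world axes, zero at the start; "ft_torque": the same for the moment, N m; "width": opening from 0.0 (shut) to 1.0 (fully open); "gripper_force": force on a finger pad.
Only numpy, scipy, OpenCV 4.12 (cv2) and the standard library are available. Lean on these libraries where they do the work, as an engineer would, in place of code of your own. Each camera call takes 0.05 s, during which the arm holds its last target. There are 200 camera calls.

TASK

Use the red-handled locking pliers on the grey stand to press the brass pin home in the hinge block: squeeze the two red handles together until they snap over centre, and let go of them so that they stay locked by themselves. Then pull the tab of the yellow release lever sideways, to the side of the hinge block on which the pin is (left, looking from the handles to the jaws), so that the pliers spring open, let go of it, and leave them open with the pin pressed in. Do not push the green pliers, the screwdriver or the bottle out of their places.

Things in the scene. Friction and masses are not known exactly. Their poses are not given: they have to be found in the camera images.
- pliers_stand: Red-handled locking pliers lying level on a grey stand fixed to the bench (plate 235 x 100 x 12 mm). Origin on the table top below the squeeze point; x points along the pliers to the jaws, y to the left handle, z up. The rivet is at x = +115 mm, jaws, hinge block and brass pin near x = +165 mm. The handles run back from the rivet to x = -35 mm, 55 mm above the plate.
- squeeze_point (a point): Midway between the two red handles at mid-height, 75 mm above the table; axes as the stand's. Handles here: 18 mm high, 12 mm wide, 64 mm over their outer faces when open, 32 mm locked; 20 mm either way along x is as good. Both swing in equally (geared: pushing one moves both). Takes up to 8 N on each handle (16 N on one); the last mm snap in and a stop takes any further grip.
- plier_handle (a joint): Closing angle of each handle, rad: 0 fully open (where a spring holds it), 0.14 locked. The toggle goes over centre at 0.095: let go before that they spring open, beyond it they snap to 0.14 and stay.
- release_lever (a joint): Angle of the yellow release lever about the rivet, rad: 0 at rest on the midline (a weak spring brings it back, 1 N at the tab), growing as the tab is pulled to the left (+y of the stand); stop at 0.16 (30 mm at the tab). With the pliers locked it takes about 5 N at the tab and they spring open at 0.055 to 0.08 (10 to 15 mm); 20 to 25 mm is plenty.
- release_tab (a point): Centre of the upright yellow tab at the lever's end: 18 mm long (along the lever), 10 thick (across), 44 high; centre 97 mm, top 119 mm above the table. At rest on the midline at x = -75 mm of the stand, 190 mm from the rivet, axes as the stand's; it moves with the lever. The rest of the lever is a flat bar 9 mm wide over the gap between the handles, its top 90 mm up.
- hinge_pin (a joint): How far the brass pin (8 mm across) has been pressed into the left side of the aluminium hinge block between the jaws, m: about 0 at the start (5 mm proud), 0.005 home. It stays where it is pressed. The jaws press it home when the pliers lock.
- green_pliers: Bystander: ordinary loose pliers with green handles, about 150 mm long, lying on the bench to the left of the stand; origin under the rivet. Leave them alone.
- screwdriver: Bystander: screwdriver with an orange handle, 170 mm long, lying to the right of the stand; origin under its middle. Leave it alone.
- bottle: Bystander: white bottle, 44 mm across, 95 mm high, yellow cap, standing to the right of the pliers' rivet; origin under its centre. Leave it standing.

How it is judged:
On the way, in this order (a step that is already met when the one before it is completed fails the run):
1. the handles are squeezed over centre and let go: locked shut on their own (handle angle over 0.125 rad), with the pin pressed in (at least 4 mm), the fingers off the pliers (value of joint plier_handle above 0.125 rad and value of joint hinge_pin above 0.004 m and contact force between the fingers and pliers_stand below 0.3 N), for 0.2 s.
2. the release lever is pulled (over 0.04 rad) (value of joint release_lever above 0.04 rad), for 0.02 s.
3. the pliers have sprung open (handle angle under 0.03 rad) (value of joint plier_handle below 0.03 rad), for 0.1 s.
At the end, for the whole second after the job is handed in: The pliers stand open (handle angle under 0.03 rad), the release lever is back at rest (under 0.04 rad), and the pin is in its block (pressed at least 4 of 5 mm) (value of joint plier_handle below 0.03 rad and value of joint hinge_pin above 0.004 m and value of joint release_lever below 0.04 rad); the robot touches nothing.
It fails at once if the green pliers, the screwdriver or the bottle are moved more than 20 mm (distance of any of green_pliers, screwdriver, bottle from where it was at the start of the episode above 0.02 m).
It also fails if it takes over 38 s, if anything falls off the work surface, if the arm or the gripper's body presses on something with over 40 N, if the wrist force passes 120 N, or if a joint passes its speed limit or range.

## Working session

There is one attempt and no reset: what is moved stays moved. The work goes in short steps, Python scripts to look and compute and a tool call to move; the robot and the scene stay as the last step left them, time stands still between calls to the robot, and variables do not carry over. Pictures are saved under pics/ and viewed, at most 10 in all, crops included, and the job is handed in when it is done.

Besides the shell and the picture viewer there is one more tool, called by a JSON object that holds its "name" and its "arguments", one argument or row to a line. drive_tool: Moves the arm, as the interface text tells. Its arguments: {"type":"object","properties":{"plan":{"type":"string"},"grip":{"type":"number"},"grip_force":{"type":"number"}},"required":["plan"]}

```bash
mkdir -p pics
cat > h.py <<'E'
import numpy as np, cv2
from rig import env, viewer
def snap(name,fn):
    f=viewer.grab_frame(name); cv2.imwrite('pics/'+fn,f['img'][:,:,::-1]); np.savez('/tmp/'+name+'.npz',**f); return f
def pt(f,u,v,z=None):
    R,_=cv2.Rodrigues(np.array(f['rvec'])); t=np.array(f['tvec']).ravel()
    r=R.T@np.array([(u-f['cx'])/f['fx'],(v-f['cy'])/f['fy'],1.]); c=-R.T@t
    if z is None: return c+r*f['range_z'][int(v),int(u)]
    return c+r*(z-c[2])/r[2]
E
python3 - <<'E'
from h import *
snap('top','t0.png');snap('scene','s0.png');s=env.sense();print(env.tips_ahead,s['ee_pos'],s['orientation'],s['width'],s['t'])
E
```

```text
0.0776 [ 0.22322772 -0.61002225  0.29114695] [[ 9.39097704e-01  3.43649865e-01 -5.22529298e-04]
 [ 3.43650246e-01 -9.39096108e-01  1.73464376e-03]
 [ 1.05404865e-04 -1.80856729e-03 -9.99998359e-01]] 1.001127112042907 0.1
```

View pics/t0.png

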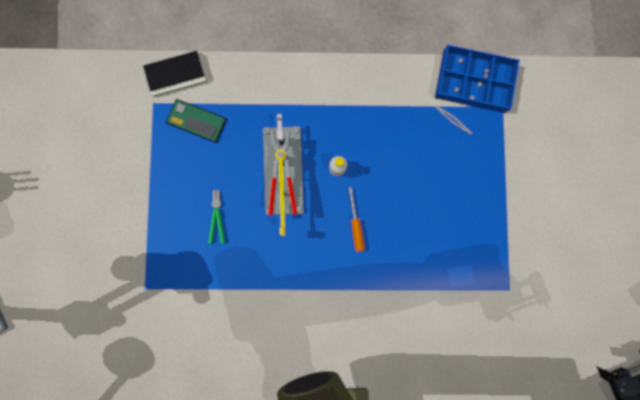

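View pics/s0.png

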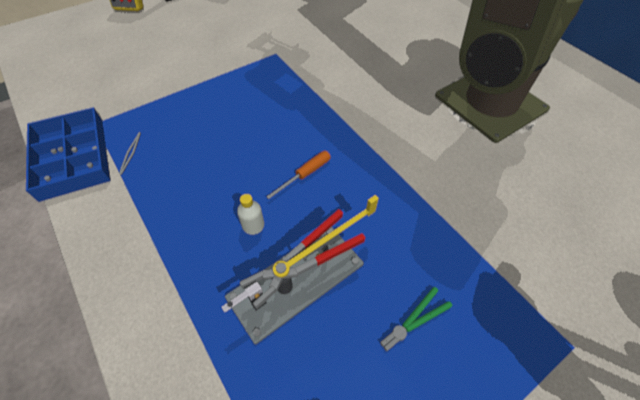

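The stand is near pixel (283,170) in the top view, with the jaws pointing away from the robot and the tab at (283,233). The bottle is at (338,165), the screwdriver at (357,220) and the green pliers at (217,215). Next I'll fit the coloured parts in 3D.

Run:
```python
from h import *
for n,(u0,u1,v0,v1) in {'top':(255,312,105,245),'scene':(215,385,190,350)}.items():
    f=dict(np.load('/tmp/'+n+'.npz')); im=f['img'].astype(int); r,g,b=im[...,0],im[...,1],im[...,2]
    M={'yel':(r>140)&(g>100)&(b<90)&(g>0.6*r),'red':(r>110)&(g<60)&(b<70)}
    for k,m in M.items():
        vs,us=np.nonzero(m); q=(us>u0)&(us<u1)&(vs>v0)&(vs<v1)
        P=np.array([pt(f,u,v) for u,v in zip(us[q],vs[q])])
        if k=='yel' and n=='scene': P=P[P[:,0]>.2]
        if k=='yel':
            B=P[(P[:,2]>.08)&(P[:,2]<.1)]; T=P[P[:,2]>.104]
            c=B.mean(0); d=np.linalg.svd((B-c)[:,:2])[2][0]; d*=np.sign(d[0]); s=(B-c)[:,:2]@d
            print(n,'bar',len(B),c,d,np.degrees(np.arctan2(d[1],d[0])),s.min(),s.max(),'tab',len(T),T.min(0),T.max(0),T.mean(0))
        else:
            P=P[P[:,2]>.078]; c0=P[:,:2]@np.array([-d[1],d[0]]); o=c[:2]@np.array([-d[1],d[0]])
            a=P[:,:2]@d
            L=c0>o
            for nm,S in (('L',L),('R',~L)):
                x=a[S]; y=c0[S]-o; print(' red',nm,S.sum(),x.min(),x.max(),np.polyfit(x-x.min(),y,1), 'a of bar c',c[:2]@d)
    # stand plate
    cv2.imwrite('pics/c_%s.png'%n,cv2.resize(f['img'][v0:v1,u0:u1,::-1],None,fx=4,fy=4,interpolation=2) if n=='top' else cv2.resize(f['img'][v0:v1,u0:u1,::-1],None,fx=3.5,fy=3.5,interpolation=2))
f=dict(np.load('/tmp/top.npz'))
print([pt(f,*p,.09)[:2].round(3) for p in ((281,155),(283,233))],'cam',pt(f,320,200,.1))
```

```text
top bar 262 [0.61854423 0.11953373 0.09103279] [0.99906801 0.04316367] 2.4738646663634802 -0.10448282717525653 0.08455231025589514 tab 29 [0.47233987 0.0424219  0.10465441] [0.51070612 0.11662055 1.12008786] [0.50138577 0.11060305 0.15282874]
 red L 126 0.5518408788148614 0.6389264038173853 [-0.13431359  0.02949484] a of bar c 0.623127271640136
 red R 126 0.5498683320858442 0.6377849757514846 [ 0.13445638 -0.03091925] a of bar c 0.623127271640136
scene bar 760 [0.62346193 0.10197398 0.09094396] [ 0.87571025 -0.48283699] -28.87085497521499 -0.12194725403221872 0.11305146945866923 tab 68 [0.49335639 0.11296851 0.10400463] [0.77724453 0.34737598 0.62772182] [0.50616522 0.12223872 0.1239822 ]
 red L 409 0.40267761624102455 0.512915021978871 [0.35241194 0.00615412] a of bar c 0.4967351966214416
 red R 264 0.4346237436677914 0.5002287886393463 [ 0.79313927 -0.04755486] a of bar c 0.4967351966214416
[array([0.69 , 0.121]), array([0.497, 0.113])] cam [0.57773141 0.02372485 0.1       ]
```

View pics/c_top.png

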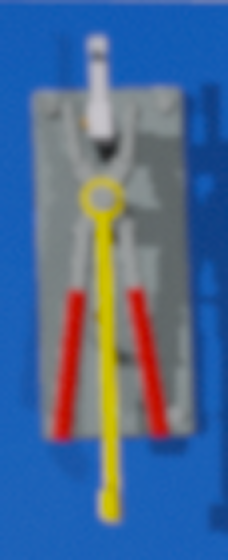

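View pics/c_scene.png

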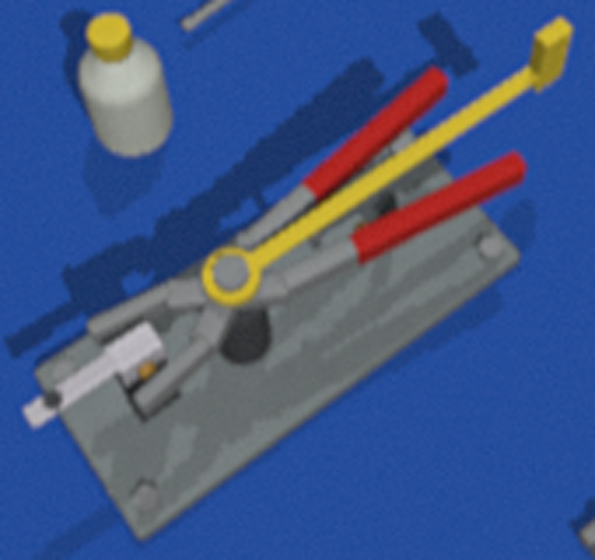

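The top crop shows the rivet at about full-frame (280.5,154.5) and the tab top at about (282.2,231). The scene crop shows the rivet at about (281,267.7), with the pin on the left. I'll cross-check the position along the axis.

Run:
```python
from h import *
t=dict(np.load('/tmp/top.npz'));s=dict(np.load('/tmp/scene.npz'))
d=np.array([np.cos(np.radians(2.47)),np.sin(np.radians(2.47))]);n=np.array([-d[1],d[0]])
sh=lambda p:(p[:2].round(4),(p[:2]@d).round(4),(p[:2]@n).round(4),p[2])
print('riv',sh(pt(t,280.5,154.5,.092)),sh(pt(s,281,267.7,.092)))
c=lambda u,v:(215+u/3.5,190+v/3.5)
print('tab top',sh(pt(t,282.2,229.5,.119)),sh(pt(s,*c(560,24),.119)))
print('red ends L,R',sh(pt(s,*c(516,160),.08)),sh(pt(s,*c(438,78),.08)))
print('bar axis n',np.array([.6185,.1195])@n)
p=[pt(t,217,200,.02),pt(t,225,240,.01),pt(t,338,165,.05),pt(t,352,190,.01)]
print(np.round(p,3))
```

```text
riv (array([0.6913, 0.1222]), np.float64(0.6959), np.float64(0.0923), np.float64(0.09200000000000008)) (array([0.6901, 0.1254]), np.float64(0.6949), np.float64(0.0956), np.float64(0.09199999999999997))
tab top (array([0.5047, 0.1135]), np.float64(0.5091), np.float64(0.0916), np.float64(0.119)) (array([0.4961, 0.1163]), np.float64(0.5006), np.float64(0.0948), np.float64(0.119))
red ends L,R (array([0.5435, 0.1487]), np.float64(0.5494), np.float64(0.1251), np.float64(0.07999999999999996)) (array([0.547 , 0.0894]), np.float64(0.5503), np.float64(0.0658), np.float64(0.07999999999999996))
bar axis n 0.09273392559225285
[[ 0.584  0.292  0.02 ]
 [ 0.48   0.27   0.01 ]
 [ 0.674 -0.023  0.05 ]
 [ 0.614 -0.063  0.01 ]]
```

{"name": "drive_tool", "arguments": {
  "plan": "0 0 0 0 0 5.9; 0 0 0 0 0 5.9; 0 0 0 0 0 5.8; 1.93 -3.56 0 0 0 0; 1.93 -3.56 0 0 0 0; 1.93 -3.56 0 0 0 0; 1.93 -3.56 0 0 0 0; 1.93 -3.56 0 0 0 0; 1.93 -3.56 0 0 0 0; 1.93 -3.56 0 0 0 0",
  "grip": 100,
  "grip_force": 25
}}

```text
t: 1.1
ee_pos: [0.3477, -0.3538, 0.2917]
orientation: [[0.999, 0.043, -0.0], [0.043, -0.999, 0.001], [-0.0, -0.001, -1.0]]
ft_force: [0.5, -0.3, -0.6]
width: 1.001
gripper_force: 0.0
```

{"name": "drive_tool", "arguments": {
  "plan": "1.93 -3.56 0 0 0 0; 1.93 -3.56 0 0 0 0; 1.93 -3.56 0 0 0 0; 1.93 -3.56 0 0 0 0; 1.93 -3.56 0 0 0 0; 1.93 -3.56 0 0 0 0; 1.93 -3.56 0 0 0 0; 1.93 -3.56 0 0 0 0; 1.93 -3.56 0 0 0 0; 1.93 -3.56 0 0 0 0"
}}

```text
t: 2.1
ee_pos: [0.5249, 0.0103, 0.2918]
orientation: [[0.999, 0.044, -0.001], [0.044, -0.999, -0.0], [-0.001, 0.0, -1.0]]
ft_force: [0.3, -1.0, 0.1]
width: 1.0
gripper_force: 0.0
```

{"name": "drive_tool", "arguments": {
  "plan": "1.93 -3.56 0 0 0 0; 1.93 -3.56 0 0 0 0; 1.93 -3.56 0 0 0 0; 0 0 0 0 0 0"
}}

```text
t: 2.5
ee_pos: [0.5787, 0.1213, 0.2914]
orientation: [[0.999, 0.048, -0.001], [0.048, -0.999, 0.001], [-0.001, -0.001, -1.0]]
ft_force: [-1.1, 0.1, -0.3]
width: 0.997
gripper_force: 0.0
```

{"name": "drive_tool", "arguments": {
  "plan": "0 0.2 4 0 0 0; 0 0 3 0 0 0; 0 0 1 0 0 0; 0 0 0 0 0 0"
}}

```text
t: 2.9
ee_pos: [0.5767, 0.1152, 0.21]
orientation: [[0.999, 0.043, -0.005], [0.043, -0.999, -0.001], [-0.005, 0.0, -1.0]]
ft_force: [-0.5, 0.1, -0.7]
width: 0.998
gripper_force: 0.0
```

Run:
```python
from h import *
f=snap('scene','s1.png'); a=f['img'][130:330,200:440,::-1]
g=snap('top','t1.png'); b=g['img'][100:260,240:330,::-1]
a=cv2.resize(a,None,fx=2.3,fy=2.3); b=cv2.resize(b,(int(90*2.875),460)); cv2.imwrite('pics/m1.png',np.hstack([a,b[:a.shape[0]]]) )
```

```text
(no output)
```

View pics/m1.png

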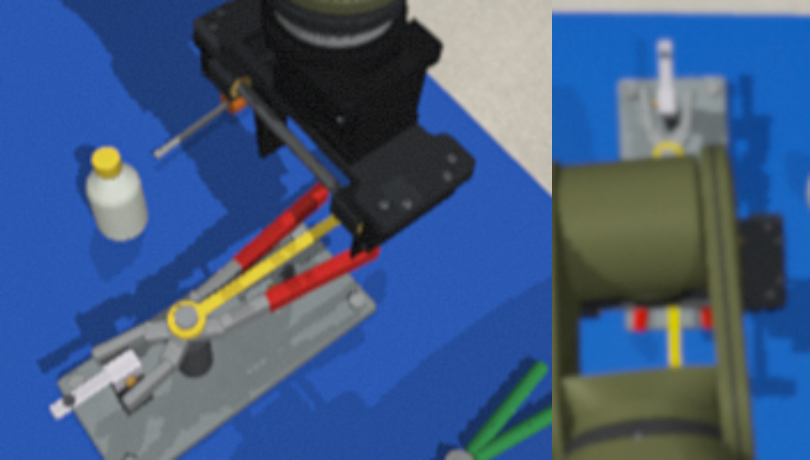

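The gripper is above the handles with its closing line across them, and the red ends are visible just behind it. I'll shift 3 mm left, descend and close.

{"name": "drive_tool", "arguments": {
  "plan": "0 -0.3 2.5 0 0 0; 0 0 2.5 0 0 0; 0 0 2 0 0 0; 0 0 0.6 0 0 0; 0 0 0 0 0 0; 0 0 0 0 0 0"
}}

```text
t: 3.6
ee_pos: [0.5791, 0.1188, 0.1384]
orientation: [[0.999, 0.043, 0.003], [0.043, -0.999, 0.0], [0.003, -0.0, -1.0]]
ft_force: [0.6, -0.1, -0.7]
width: 0.996
gripper_force: 0.0
```

{"name": "drive_tool", "arguments": {
  "plan": "0 0 0 0 0 0; 0 0 0 0 0 0; 0 0 0 0 0 0; 0 0 0 0 0 0; 0 0 0 0 0 0; 0 0 0 0 0 0; 0 0 0 0 0 0; 0 0 0 0 0 0; 0 0 0 0 0 0; 0 0 0 0 0 0",
  "grip": 10,
  "grip_force": 25
}}

```text
t: 4.6
ee_pos: [0.578, 0.1191, 0.136]
orientation: [[0.999, 0.044, 0.0], [0.044, -0.999, 0.001], [0.001, -0.001, -1.0]]
ft_force: [-0.0, 4.3, -1.5]
width: 0.331
gripper_force: 25.0
```

{"name": "drive_tool", "arguments": {
  "plan": "0 0 0 0 0 0; 0 0 0 0 0 0; 0 0 0 0 0 0; 0 0 0 0 0 0; 0 0 0 0 0 0; 0 0 0 0 0 0; 0 0 0 0 0 0; 0 0 0 0 0 0",
  "grip": 100
}}

```text
t: 5.4
ee_pos: [0.5779, 0.1187, 0.1362]
orientation: [[0.999, 0.044, 0.0], [0.044, -0.999, -0.0], [0.0, 0.0, -1.0]]
ft_force: [0.1, 0.6, 0.4]
width: 0.941
gripper_force: 0.0
```

{"name": "drive_tool", "arguments": {
  "plan": "0 0 -1.5 0 0 0; 0 0 -3 0 0 0; 0 0 -4 0 0 0; -2 0 -4 0 0 0; -4 0 0 0 0 0; -4 0 0 0 0 0; -4 0 0 0 0 0; -4 0 0 0 0 0; 0 0 0 0 0 0"
}}

```text
t: 6.3
ee_pos: [0.3946, 0.1109, 0.2616]
orientation: [[0.999, 0.045, 0.001], [0.045, -0.999, 0.0], [0.001, -0.0, -1.0]]
ft_force: [-0.1, -0.8, 0.1]
width: 0.999
gripper_force: 0.0
```

Run:
```python
from h import *
f=snap('scene','s2.png'); a=f['img'][160:350,200:440,::-1]
cv2.imwrite('pics/m2.png',cv2.resize(a,None,fx=3,fy=3))
s=env.sense();print(s['ee_pos'],s['t'])
```

```text
[0.39671792 0.11094452 0.26229243] 6.35
```

View pics/m2.png

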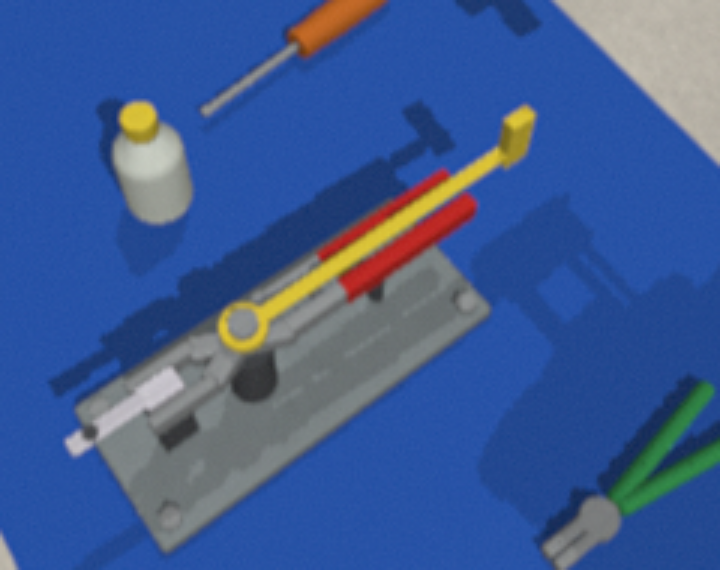

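The handles are locked and their ends sit close together. The pin is seated and the bystanders are untouched. Next I'll straddle the tab with the fingers narrowed to about 40 mm.

{"name": "drive_tool", "arguments": {
  "plan": "4 0 0 0 0 0; 4 0 0 0 0 0; 2.5 0 0 0 0 0; 0 0 3 0 0 0; 0 0 0 0 0 0; 0 0 0 0 0 0",
  "grip": 42
}}

```text
t: 6.95
ee_pos: [0.5032, 0.1154, 0.231]
orientation: [[0.999, 0.043, -0.002], [0.043, -0.999, -0.0], [-0.002, 0.0, -1.0]]
ft_force: [-0.0, 0.2, 0.3]
width: 0.552
gripper_force: 0.0
```

{"name": "drive_tool", "arguments": {
  "plan": "0 0 3 0 0 0; 0 0 3 0 0 0; 0 0 1 0 0 0; 0 0 0 0 0 0; 0 0 0 0 0 0"
}}

```text
t: 7.45
ee_pos: [0.5039, 0.1156, 0.1631]
orientation: [[0.999, 0.044, 0.003], [0.044, -0.999, 0.0], [0.003, -0.0, -1.0]]
ft_force: [-0.1, 0.6, 0.2]
width: 0.424
gripper_force: 0.0
```

Run:
```python
from h import *
f=snap('scene','s3.png'); a=f['img'][130:350,200:440,::-1]
cv2.imwrite('pics/m3.png',cv2.resize(a,None,fx=2.7,fy=2.7))
s=env.sense();print(s['ee_pos'],s['t'],s['width'],s['ft_force'])
```

```text
[0.50419326 0.11564221 0.16351718] 7.5 0.41947102027279337 [-0.31340731  0.63390708 -0.4982509 ]
```

View pics/m3.png

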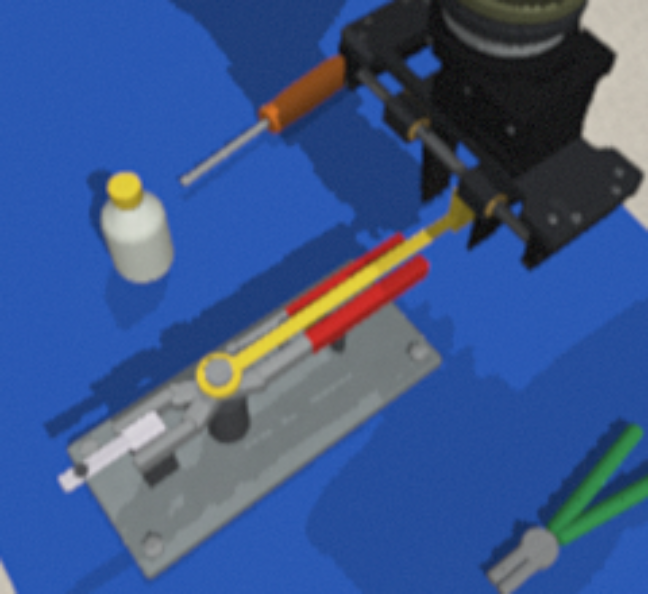

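The tab at (460,210) stands between the two fingers. I'll pull left (tool −y).

{"name": "drive_tool", "arguments": {
  "plan": "0 -1 0 0 0 0; 0 -0.7 0 0 0 0; 0 -0.5 0 0 0 0; 0 -0.5 0 0 0 0; 0 -0.5 0 0 0 0; 0 -0.5 0 0 0 0; 0 0 0 0 0 0; 0 0 0 0 0 0; 0 0 0 0 0 0"
}}

```text
t: 8.4
ee_pos: [0.5011, 0.1524, 0.161]
orientation: [[0.999, 0.044, -0.001], [0.044, -0.999, -0.0], [-0.001, -0.0, -1.0]]
ft_force: [0.5, -0.8, 0.7]
width: 0.416
gripper_force: 0.5
```

Run:
```python
from h import *
f=snap('scene','s4.png'); a=f['img'][130:350,200:440,::-1]
cv2.imwrite('pics/m4.png',cv2.resize(a,None,fx=2.7,fy=2.7))
s=env.sense();print(s['ee_pos'],s['t'],s['width'],s['ft_force'])
```

```text
[0.50110552 0.1523227  0.16099194] 8.45 0.4233476690323998 [-1.23076603 -0.72738164  0.03708248]
```

View pics/m4.png

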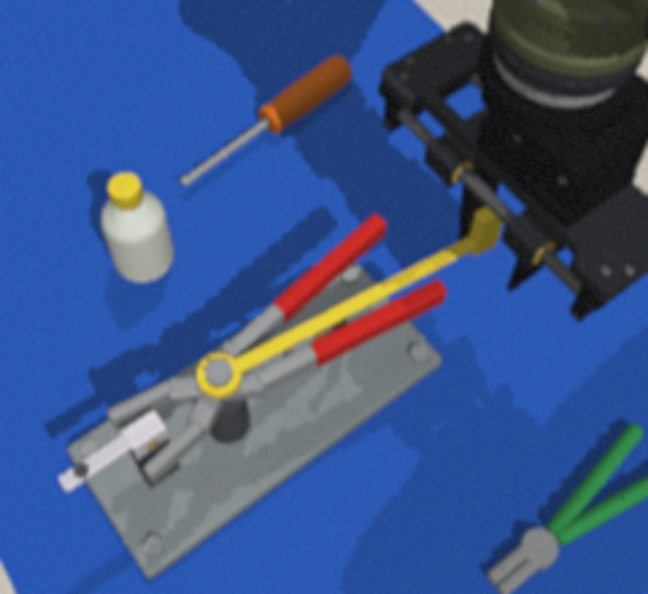

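The pliers have sprung open, with the lever still held left. I'll ease it back to the midline and then withdraw upward.

{"name": "drive_tool", "arguments": {
  "plan": "0 0.7 0 0 0 0; 0 1 0 0 0 0; 0 1 0 0 0 0; 0 1 0 0 0 0; 0 0 0 0 0 0; 0 0 0 0 0 0; 0 0 0 0 0 0"
}}

```text
t: 9.15
ee_pos: [0.503, 0.1155, 0.1613]
orientation: [[0.999, 0.043, 0.0], [0.043, -0.999, 0.0], [0.0, -0.0, -1.0]]
ft_force: [0.4, -0.1, -1.1]
width: 0.418
gripper_force: 0.0
```

{"name": "drive_tool", "arguments": {
  "plan": "0 0 -2 0 0 0; 0 0 -3 0 0 0; 0 0 -4 0 0 0; -3 0 -2 0 0 0; -4 0 0 0 0 0; -4 0 0 0 0 0; 0 0 0 0 0 0; 0 0 0 0 0 0; 0 0 0 0 0 0"
}}

```text
t: 10.05
ee_pos: [0.3938, 0.1109, 0.2717]
orientation: [[0.999, 0.044, 0.001], [0.044, -0.999, 0.0], [0.001, -0.0, -1.0]]
ft_force: [-0.1, -0.2, -0.1]
width: 0.422
gripper_force: 0.0
```

Run:
```python
from h import *
f=snap('scene','s5.png'); a=f['img'][130:350,200:440,::-1]
cv2.imwrite('pics/m5.png',cv2.resize(a,None,fx=2.7,fy=2.7))
```

```text
(no output)
```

View pics/m5.png

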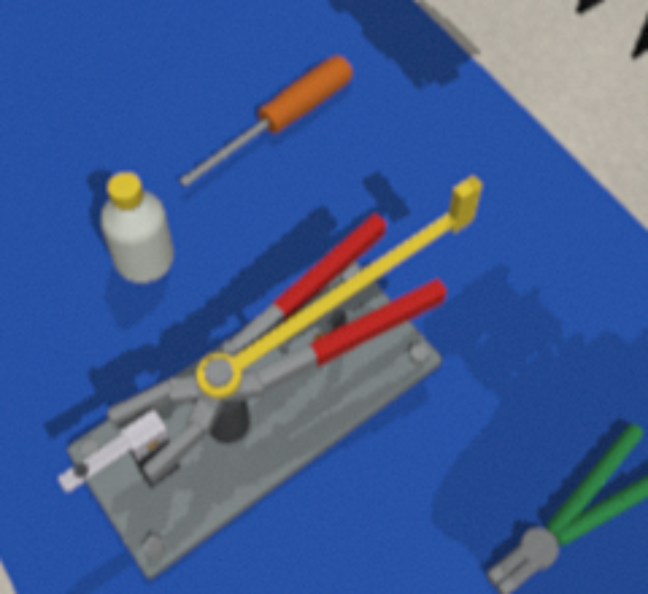

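The pliers are open, the lever is back on the midline, the pin is in, and the robot is clear of everything.

```bash
python3 -c "
from rig import env
print(env.job_done())"
```

```text
the job is handed in; nothing more can be done
None
```

I handed the job in at about 10 s: the pliers locked on their own and the lever sprang them open again. The last picture shows them open with the pin in, the lever at rest, the bystanders in place and the arm clear; the hand-in gave no verdict.

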